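# Fit the tag jig on the laser engraver's three-ball base

## Task

The jig plate for engraving key tags is kept under the low steel shelf, where only its pull tab can be reached: draw it out and leave it lying flat on the table in the open, as it is too far off balance to be carried by the tab. Then take it up again, best by its raised white block, and fit it on the engraver's three balls, tab towards the front of the machine, pressing it down until both sprung roller catches snap over its long edges and it sits level and fully home, and let go of it. Do not drop or hammer it onto the balls, and leave the jar, the parts tray and the screwdriver where they are.

Things in the scene. Friction and masses are not known exactly. Their poses are not given: they have to be found in the camera images.
- jig: the jig, one rigid 0.5 kg piece: grey anodised aluminium plate 110 (x) x 110 (y) x 8 mm with full-round long edges, a raised block on its middle, a pull tab at its -x end, and three steel vee blocks under it, 10 mm high, on which it stands. Origin under the plate's middle at the level of the vee blocks' feet; plate from 10 to 18 mm above it, top of the block at 38 mm. -x is towards the tab, z up
- jig_nest (a point): centre of the jig's raised white plastic block, 28 mm above the jig's origin, axes as the jig. The block is 40 (x) x 62 (y) x 20 mm high; grip it across its 40 mm, so that the fingers keep clear of the catches at the seat. Under it are the grooves, over (44, 0), (-24, 38) and (-24, -38) mm from this point, 20 mm wide at the mouth: each catches a ball up to about 6 mm off
- jig_tab (a point): grip point on the jig's pull tab, half-way up its 8 mm thickness, 14 mm above the table while the jig lies there, and 80 mm in the jig's -x direction from the block's centre; axes as the jig. The tab is 40 mm wide (y), its end 103 mm from the block's centre; grip it across its width from above. A dark disc marks its finger hole
- shelf_front (a point): point on the table under the middle of the front edge of the low steel shelf over the jig. The shelf is fixed, 160 deep (x) x 240 mm wide (y), its roof 50 to 53 mm above the table, open at the front between 3 mm side walls. +x goes in under the shelf, -x is the way out. At the start the tab and about 8 mm of the plate stick out; the block is wholly under the roof
- seat (a point): where the centre of the jig's block lies when the jig is fully home on the engraver's base, 63.3 mm above the table; its axes are the jig's own when home: -x (the tab) towards the machine's front, z up. Three fixed 16 mm steel balls stand at (44, 0), (-24, 38), (-24, -38) mm from it, their centres 29.3 mm below it. Catches stand at its +y and -y sides, 52 mm and more out
- catch_left (a joint): sprung roller catch at the seat's +y side: upright lever, 12 mm roller whose middle is 8 mm lower than the seat point, thumb tab to 7 mm above it. 0 rad standing free, grows outwards, about 0.07 riding on the plate's edge, under 0.03 snapped over it. Rollers touch from about 12 mm above home; pushing past both takes about 8 to 12 N; over the last 5 mm they pull the plate down, about 4 N each
- catch_right (a joint): the same catch at the seat's -y side
- engraver: the laser engraver, fixed: open frame 350 (x) x 400 (y) mm with 55 mm high rails, carrying the base with balls and catches, whose middle (the seat) is 40 mm to -y of the frame's middle. Gantry and laser head are parked along its +y side, up to 143 mm high, nowhere nearer than 120 mm to the seat's middle. Origin under the frame's middle; -x is its front
- jar: bystander: lidded clear jar, 56 mm across, 62 mm high, standing on the back of the low shelf; origin at the centre of its underside
- tray: bystander: grey parts tray 100 x 75 x 24 mm with tag blanks, on the table; origin at the centre of its underside
- screwdriver: bystander: black-handled screwdriver lying on the table, about 200 mm long; origin about the middle of its length, on the table

How it is judged:
By the outcome, as a careful person would: the job done as asked, in the order asked, and still so for the second after the job is handed in, with the robot touching nothing.
It also fails if it takes over 50 s, if anything falls off the work surface, if the arm or the gripper's body presses on something with over 40 N, if the wrist force passes 120 N, or if a joint passes its speed limit or range.

## Robot

A 7-joint arm with a two-finger parallel gripper is mounted at the origin on the work surface. World frame = base frame: x ahead of the robot, y to its left, z up, the work surface at z = 0. Lengths are in m, angles in degrees, forces in N, time in s.
With the tool pointing down it reaches from about 0.4 to 0.875 m from the base axis. Payload 6.5 kg.
Tool frame: the origin (TCP) lies between the finger pads; the fingertips stand 11 mm ahead of it and the grasp point (between the pads) lies 8 mm behind it; x points along the fingers, y is the direction in which the jaws open and shut, and the axes are right-handed (so a half turn about x gives the same grasp; the last joint's range is limited). The gripper opens to 88 mm and grips with 3 to 60 N. Pads are 18 mm wide; open, the fingers measure 123 mm over their backs; the gripper's body (75 mm by 187 mm) begins 45 mm behind the grasp point.
Start: joints at [-80.856, 30.733, -0.252, 88.115, 0.149, 61.152, -4.079], TCP at [0.146, 0.633, 0.25] pointing down, gripper open.
Joint ranges: [-154.64, 154.64], [-21.42, 123.67], [-72.66, 72.17], [13.99, 137.28], [-74.86, 254.86], [10.95, 109.41], [-158.01, 158.01]. Speed limits (degrees/s): [136.94, 136.94, 180, 180, 180, 180, 180].

## Interface

Orientations are given as a 3x3 rotation matrix whose columns are the frame's x, y, z axes.
In Python, from workcell import move_ptp, line_to, goto_joints, grip, dwell, ik, observe, camera, calibration, IKError, sign_off, spot_in, outline_of, spot_point gives the robot as it stands. The module is installed in compiled form; this text tells all that it offers. Calls block until the motion is done:
- move_ptp(position, orientation): joint-space move of the TCP to a pose.
- line_to(position, rot=None, vel=0.15): straight line of the TCP; rot=None keeps the orientation; vel is the mean speed in m/s.
- goto_joints(angles): joint-space move.
- grip(opening, squeeze=None): opening from 0.0 (shut) to 1.0 (fully open); squeeze is the grip in N (None keeps the last); returns when the fingers have stopped.
- dwell(seconds).
- ik(position, orientation): joint angles nearest the present ones, or None.
- observe(): the state.
- camera(name): name is "scene" or "top" or "wrist"; returns (picture, depth): 420x560x3 uint8, red, green, blue; 420x560 float32, m along the optical axis (not along the pixel's ray), 0 where there is no reading.
- calibration(name): a dict with "fx", "fy", "cx", "cy" (pixels), "rvec" (rotation vector, rad) and "tvec" (3), from world to camera coordinates, as OpenCV has them; the wrist camera has in their place "hand_eye" (4x4, takes a point from camera to tool coordinates, whose origin is the TCP and whose axes are the tool frame's). Camera axes: x right, y down, z forward; pixel columns grow to the right and rows downward; lengths in m; the calibration is good to about 2 mm. A picture is of the moment at which its call begins: read the wrist's pose just before it. calibration takes no time and is no camera call.
A pose or a line that the arm cannot do raises IKError and nothing moves.
- sign_off(): hands the job in, once; it reports no verdict.
Trained networks look in the newest picture that a camera, given by its name, has taken for a name from the list of things; names that differ only in an ending like _2 or _b are one class to them, and where a whole thing is asked for, a point or a joint stands for the part that bears it (a point fixed in the world has none). Each returns a list of dicts, best first, with "p" (0 to 1); they miss things now and then, are a little off and sometimes report something else, mostly with a low value. They report only what shows in the picture. A call takes as long as a camera call.
- spot_in(camera, target): "point" ([x, y, z] in m, in the coordinates of the camera as it stood for that picture, good to about 4 mm: the middle of the surface that is visible of it).
- outline_of(camera, target): "mask" (420x560 bool, what is visible of it).
- spot_point(camera, target): "point" ([x, y, z] in m, in the coordinates of the camera as it stood for that picture, good to about 4 mm: a listed point, or the origin of a listed thing).
The state is a dict: "time_s": time; "joint_positions": joint angles; "dq": joint speeds; "joint_efforts": joint torques, N m; "position": TCP position; "eef_rot": TCP orientation; "wrist_force": force on the tool from outside, world axes, zero at the start; "wrist_torque": the same for the moment, N m; "gripper_width": opening from 0.0 (shut) to 1.0 (fully open).
Only numpy, scipy, OpenCV 4.12 (cv2) and the standard library are available. Lean on these libraries where they do the work, as an engineer would, in place of code of your own. Each camera call takes 0.05 s, during which the arm holds its last target.

## Working session

There is one attempt and no reset: what is moved stays moved. The work goes in short steps, each a Python script; the robot and the scene stay as the last script left them, time stands still between calls to the robot, and variables do not carry over. Pictures are saved under pics/ and viewed, and the job is handed in when it is done.

```bash
mkdir -p pics; cat > h.py <<'E'
import numpy as np, cv2
from workcell import *
def c2w(name,p,st=None):
    c=calibration(name)
    p=np.asarray(p,float)
    if name=="wrist":
        H=np.array(c["hand_eye"]); q=H[:3,:3]@p+H[:3,3]
        return np.array(st["eef_rot"])@q+np.array(st["position"])
    R,_=cv2.Rodrigues(np.array(c["rvec"],float)); return R.T@(p-np.array(c["tvec"],float).ravel())
def save(name,fn):
    im,d=camera(name); cv2.imwrite("pics/"+fn,im[:,:,::-1]); return im,d
def cloud(name,d,st=None):
    c=calibration(name); v,u=np.mgrid[0:d.shape[0],0:d.shape[1]]
    P=np.stack([(u-c["cx"])/c["fx"]*d,(v-c["cy"])/c["fy"]*d,d],-1).reshape(-1,3)
    if name=="wrist":
        H=np.array(c["hand_eye"]); Q=P@H[:3,:3].T+H[:3,3]
        W=Q@np.array(st["eef_rot"]).T+np.array(st["position"])
    else:
        R,_=cv2.Rodrigues(np.array(c["rvec"],float)); W=(P-np.array(c["tvec"],float).ravel())@R
    W=W.reshape(d.shape+(3,)); W[d<=0]=np.nan; return W
def Rdown(yaw): # tool x down, jaw y along yaw (deg)
    a=np.radians(yaw); x=np.array([0,0,-1.]); y=np.array([np.cos(a),np.sin(a),0]); return np.stack([x,y,np.cross(x,y)],1)
E
python3 - <<'E'
from h import *
np.set_printoptions(precision=4,suppress=True)
s=observe(); print(s["time_s"],s["position"],s["eef_rot"],s["wrist_force"],s["gripper_width"])
for n in("top","scene"):
    im,d=save(n,n+"0.png")
    for t in["jig_nest","jig_tab","shelf_front","seat","engraver","jar","tray","screwdriver","jig"]:
        for r in spot_point(n,t)[:2]: print(n,t,round(r["p"],2),c2w(n,r["point"]))
print(observe()["time_s"])
E
```

```text
0.0 [0.1454 0.6329 0.2489] [[-0.0003  0.2238  0.9746]
 [-0.0017  0.9746 -0.2238]
 [-1.     -0.0017  0.0001]] [-0.6101 -0.1077  0.5495] 0.9982553977281085
top jig_nest 0.63 [ 0.4505 -0.2714  0.0098]
top jig_nest 0.54 [ 0.764  -0.0924 -0.0003]
top jig_tab 0.61 [ 0.4507 -0.2711  0.0093]
top seat 0.65 [0.5721 0.1738 0.063 ]
top seat 0.44 [ 0.512  -0.4049  0.0527]
top engraver 0.69 [ 0.5767  0.2129 -0.0044]
top jar 0.68 [ 0.5146 -0.4072  0.0513]
top tray 0.7 [ 0.7635 -0.0902  0.0008]
top screwdriver 0.82 [ 0.275  -0.3183  0.0026]
scene jig_tab 0.7 [ 0.4454 -0.2681  0.0117]
scene seat 0.64 [0.5687 0.1755 0.0636]
scene seat 0.24 [0.5776 0.2158 0.0002]
scene engraver 0.79 [ 0.5782  0.2128 -0.0012]
scene tray 0.95 [ 0.7632 -0.0903  0.0004]
scene screwdriver 0.72 [ 0.2706 -0.3145  0.0016]
scene jig 0.96 [ 0.4601 -0.3497 -0.0008]
scene jig 0.54 [ 0.4472 -0.268   0.0139]
1.0
```

View pics/top0.png

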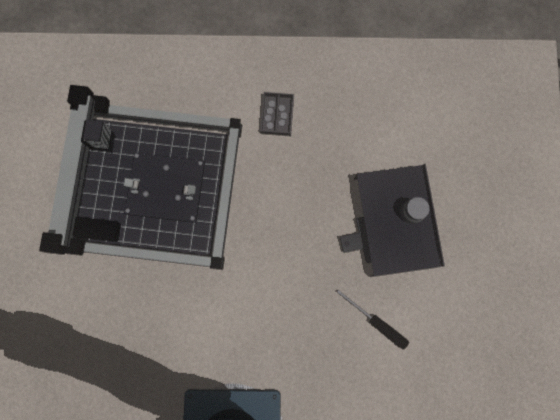

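View pics/scene0.png

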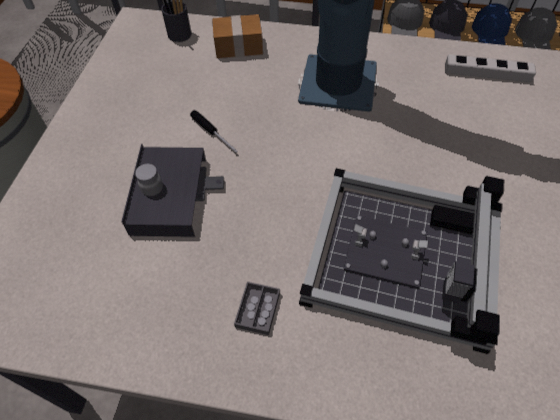

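The shelf opens towards world +y, with the tab at top-view pixel (347,242). The engraver's axes are roughly the world axes, so its front faces the robot, and the catches are at (131,183) and (189,190). Next I'll get yaws from depth and move the wrist over the tab.

```bash
cat > m1.py <<'E'
from h import *
np.set_printoptions(precision=4,suppress=True)
im,d=camera("top"); W=cloud("top",d)
def rect(m,l):
    pts=W[m][:,:2].astype(np.float32); r=cv2.minAreaRect(pts*1000); print(l,m.sum(),r, W[m].mean(0)); return r
z=W[...,2]; X=W[...,0];Y=W[...,1]
rect((z>.046)&(z<.060)&(Y<-.2)&(X<.7),"shelf")
for t in ["jig","engraver"]:
    for r in outline_of("top",t)[:2]: print(t,r["p"]); rect(r["mask"]&np.isfinite(z),t)
m=(z>.045)&(z<.065)&(Y>-.05)&(Y<.5)
rect(m,"rails")
s=observe()
yaw=0
for t,yaw in (((0.45,-.22,.30),0),):
    for k in (0,180,-90,90):
        q=ik(np.array(t),Rdown(yaw+k)); print(k,q)
print(calibration("wrist"))
E
python3 m1.py
```

```text
shelf 6484 ((499.50689697265625, -378.9356994628906), (240.8955841064453, 163.5487823486328), 8.924736976623535) [ 0.495  -0.375   0.0517]
jig 0.74
jig 549 ((272.5312194824219, -319.8814697265625), (194.7234649658203, 27.15795135498047), 52.20924377441406) [ 0.2481 -0.3496  0.0197]
jig 0.62
jig 678 ((451.6536865234375, -278.3008728027344), (108.0757064819336, 63.83721160888672), 8.337089538574219) [ 0.4529 -0.2856  0.0166]
engraver 0.74
engraver 26643 ((597.9525146484375, 224.1137237548828), (442.43695068359375, 422.5726013183594), 82.34124755859375) [0.578  0.2175 0.037 ]
engraver 0.35
engraver 589 ((512.6647338867188, -412.1494140625), (67.88694763183594, 52.18341827392578), 77.67186737060547) [ 0.5123 -0.4017  0.1034]
rails 4987 ((411.07159423828125, 200.54006958007812), (735.6231689453125, 446.1844482421875), 3.003185987472534) [0.565  0.1796 0.0534]
0 [-20.8142  17.1586  51.1948 109.1955 -15.2792  60.7408  36.7059]
180 [ -28.8069   21.4901   63.4085  109.4809  -21.716    62.296  -136.5961]
-90 [-21.6049  17.4593  52.3081 109.226  -15.7766  60.8344 -52.772 ]
90 [-28.0538  20.9133  62.1309 109.4563 -20.9267  62.0646 132.5896]
{'fx': 306.16030441028005, 'fy': 306.16030441028005, 'cx': 280.42910021724765, 'cy': 209.8463997479151, 'hand_eye': array([[ 0.0006, -0.2992,  0.9542, -0.1351],
       [ 1.    ,  0.0002, -0.0005, -0.0002],
       [-0.    ,  0.9542,  0.2992, -0.0771],
       [ 0.    ,  0.    ,  0.    ,  1.    ]])}
```

```bash
python3 - <<'E'
from h import *
np.set_printoptions(precision=4,suppress=True)
q=np.array(observe()["joint_positions"],float)
q[0]+=5; goto_joints(q.tolist()); s=observe(); print(s["position"],s["time_s"])
p=s["position"]
if p[0]>0.15:
    q[0]=15; goto_joints(q.tolist()); s=observe(); print(s["position"],s["time_s"])
    for k in (9,189,-171):
        print(k,ik(np.array([.45,-.25,.22]),Rdown(k)))
        print(k,ik(np.array([.57,.175,.15]),Rdown(k-90)),ik(np.array([.57,.175,.15]),Rdown(k+90)))
E
```

```text
[0.2028 0.6175 0.2497] 1.4917
[ 0.6157 -0.2083  0.2497] 4.725
9 [ 28.8321  19.9586  -5.8605 109.8484   2.5957  50.3181  30.6633]
9 [-27.2335  32.6393   7.9507 101.3749  -5.9141  46.3894 -97.4389] [ -0.7392  35.612  -28.5337  99.6712  21.2438  50.1432  60.4241]
189 [  -3.5536   22.4083   34.7242  111.6638  -16.2802   50.7676 -131.4398]
189 [ -0.7392  35.612  -28.5337  99.6712  21.2438  50.1432  60.4241] [-27.2335  32.6393   7.9507 101.3749  -5.9141  46.3894 -97.4389]
-171 [  -3.5536   22.4083   34.7242  111.6638  -16.2802   50.7676 -131.4398]
-171 [ -0.7392  35.612  -28.5337  99.6712  21.2438  50.1432  60.4241] [-27.2335  32.6393   7.9507 101.3749  -5.9141  46.3894 -97.4389]
```

```bash
cat > m2.py <<'E'
from h import *
np.set_printoptions(precision=4,suppress=True)
move_ptp(np.array([.448,-.25,.18]),Rdown(8.7)); dwell(.3)
s=observe(); print(s["position"],s["time_s"],s["wrist_force"])
im,d=save("wrist","w1.png"); W=cloud("wrist",d,s); np.savez("w1.npz",W=W,im=im)
for t in["jig_nest","jig_tab","shelf_front"]:
    for r in spot_point("wrist",t)[:2]: print(t,round(r["p"],2),c2w("wrist",r["point"],s))
z=W[...,2];X=W[...,0];Y=W[...,1]
m=(z>.012)&(z<.024)&(Y>-.34)&(X>.35)&(X<.55); print(m.sum()); print(cv2.minAreaRect((W[m][:,:2]*1000).astype(np.float32)), np.nanmedian(z[m]))
for o in np.arange(-.31,-.24,.006):
    k=m&(abs(Y-o)<.003)
    if k.sum()>5: print(round(o,3),k.sum(),X[k].min(),X[k].max())
E
python3 m2.py
```

```text
[ 0.4491 -0.2497  0.1802] 5.7917 [-0.3906  0.6874  0.7662]
jig_tab 0.62 [ 0.447  -0.2657  0.014 ]
4232
((436.4045715332031, -286.0176696777344), (143.4564666748047, 75.14006805419922), 9.162640571594238) 0.018047127273613184
-0.31 539 0.40112027071967776 0.513043557061143
-0.304 540 0.40295065745754904 0.5122227224978718
-0.298 403 0.4247232947614087 0.5110959532204872
-0.292 391 0.43195601543171724 0.5082898562659335
-0.286 337 0.4312430799537873 0.5069907397292921
-0.28 219 0.429356282755515 0.4709901191363962
-0.274 215 0.4286981485047783 0.46887951099587744
-0.268 220 0.42685310128461 0.467798184769076
-0.262 229 0.4260474540725388 0.466889790733385
-0.256 234 0.42433238416579333 0.46485138401046966
-0.25 196 0.42503827730505067 0.4638626125218297
-0.244 40 0.44866858413266547 0.4629230824319377
```

View pics/w1.png

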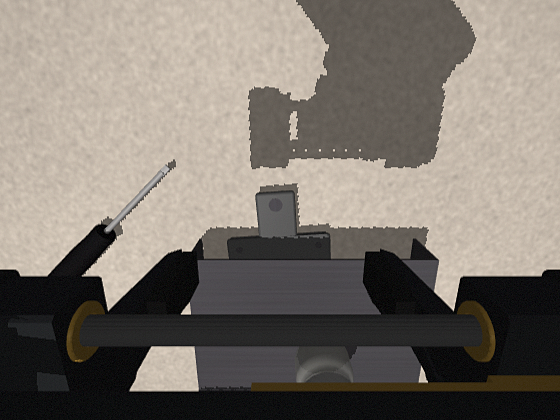

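```bash
python3 - <<'E'
from h import *
np.set_printoptions(precision=4,suppress=True)
W=np.load("w1.npz")["W"]; z=W[...,2];X=W[...,0];Y=W[...,1]
ok=(z>.0145)&(z<.0215)&(X>.35)&(X<.53)
m=ok&(Y>-.279)
pts=(W[m][:,:2]*1000).astype(np.float32); print(cv2.minAreaRect(pts))
v,u=np.nonzero(m); print(u.min(),u.max(),v.min(),v.max())
# edges by rows
L=[];R=[]
for r in range(v.min()+5,v.max()-1):
    uu=u[v==r]; L.append(W[r,uu.min(),:2]);R.append(W[r,uu.max(),:2])
for E in(L,R):
    E=np.array(E); p=np.polyfit(E[:,1],E[:,0],1); print(p,np.degrees(np.arctan(-p[0])),np.std(E[:,0]-np.polyval(p,E[:,1])))
# plate front edge
m2=ok&(Y<-.28)&(Y>-.32)
v,u=np.nonzero(m2);F=[]
for c in range(230,330):
    vv=v[u==c]
    if len(vv): F.append(W[vv.min(),c])
F=np.array(F); print(F[::6])
# shelf front edge
m3=(z>.046)&(z<.058)&(X>.36)&(X<.6);v,u=np.nonzero(m3);F=[]
for c in range(200,370,5):
    vv=v[u==c]
    if len(vv): F.append(W[vv.min(),c])
F=np.array(F);p=np.polyfit(F[:,0],F[:,1],1);print("shelf",p,np.degrees(np.arctan(p[0])),F.mean(0))
E
```

```text
((446.8773498535156, -265.1999816894531), (39.865230560302734, 35.67162322998047), 12.748424530029297)
255 295 190 224
[-0.4857  0.2989] 25.906142178058776 0.003987748018846865
[-0.2199  0.4084] 12.400467653037747 0.00028658561298423185
[[ 0.4042 -0.3056  0.0151]
 [ 0.4104 -0.3046  0.0151]
 [ 0.4168 -0.3027  0.0172]
 [ 0.4228 -0.3016  0.0149]
 [ 0.4291 -0.3     0.0164]
 [ 0.433  -0.2809  0.0178]
 [ 0.4393 -0.2812  0.0173]
 [ 0.4455 -0.2808  0.0188]
 [ 0.4518 -0.2809  0.0188]
 [ 0.4581 -0.2807  0.0168]
 [ 0.4643 -0.2805  0.0178]
 [ 0.4707 -0.2804  0.0154]
 [ 0.4784 -0.2886  0.0174]
 [ 0.4847 -0.2881  0.0165]
 [ 0.4909 -0.2864  0.0153]
 [ 0.4971 -0.2853  0.0159]
 [ 0.5027 -0.2834  0.0184]]
shelf [ 0.1188 -0.3587] 6.773450581800487 [ 0.4599 -0.3041  0.0522]
```

The jig is yawed 12.7° (plate edge and tab edge agree) and the shelf about 8°. The grip point is about (0.448,-0.270). I'll check the screwdriver tip, then grip the tab.

```bash
python3 - <<'E'
from h import *
np.set_printoptions(precision=4,suppress=True)
W=np.load("w1.npz")["W"]; print("tip",W[163,172],W[180,155],"shelf side wall fronts",W[250,197],W[250,432])
R=Rdown(12.7); p=np.array([.4478,-.2697,0])
move_ptp(p+[0,0,.09],R)
line_to(p+[0,0,.014],vel=.08); s=observe(); print(s["position"],s["wrist_force"])
grip(0.3,25); dwell(.2); s=observe(); print(s["position"],s["wrist_force"],s["gripper_width"],s["time_s"])
im,d=save("wrist","w2.png")
E
```

```text
tip [ 0.3351 -0.2381  0.0007] [ 0.3236 -0.2549  0.0145] shelf side wall fronts [ 0.3725 -0.3205  0.0235] [ 0.6293 -0.2925 -0.0007]
[ 0.4481 -0.2699  0.0144] [ 0.5942 -0.1098 -0.2749]
[ 0.4478 -0.2697  0.014 ] [ 0.3299 -0.7872  0.7805] 0.4470213124530321 8.5417
```

View pics/w2.png

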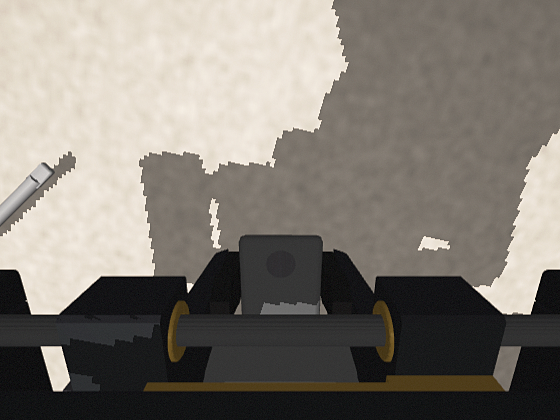

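The fingers hold the tab (240–320, 235–300), 39 mm apart, with the tip of the screwdriver well clear. Now I'll pull.

```bash
python3 - <<'E'
from h import *
np.set_printoptions(precision=4,suppress=True)
p=np.array([.4478,-.2697,.014]); d=np.array([-.1,.995,0])
line_to(p+.03*d,vel=.06); s=observe(); print(s["position"],s["wrist_force"],s["wrist_torque"],s["gripper_width"])
line_to(p+.165*d,vel=.08); dwell(.2); s=observe(); print(s["position"],s["wrist_force"],s["wrist_torque"],s["gripper_width"],s["time_s"])
im,dd=save("top","top1.png")
E
```

```text
[ 0.4447 -0.2383  0.014 ] [0.4218 3.6796 2.7105] [0.6627 0.1191 0.0024] 0.44759428949259517
[ 0.4313 -0.1054  0.014 ] [-0.8047  1.425  -0.8598] [ 0.1035  0.0074 -0.0356] 0.4502568734799825 11.2833
```

View pics/top1.png

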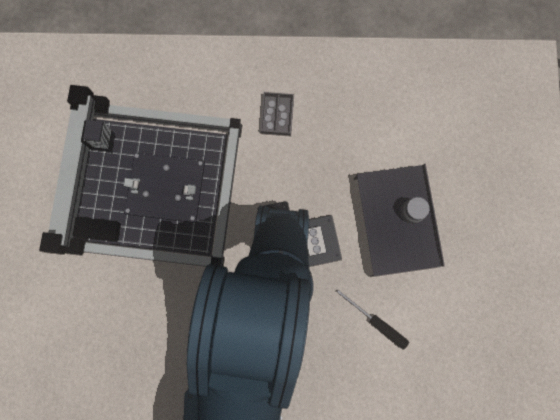

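The jig is out: its plate and white block show at (320,240), clear of the shelf front at (355,230). I'll release and look.

```bash
cat > m3.py <<'E'
from h import *
np.set_printoptions(precision=4,suppress=True)
grip(1.0); p=np.array(observe()["position"])
line_to([p[0],p[1],.2],vel=.2); 
line_to([.445,-.15,.2],vel=.2); dwell(.3)
s=observe(); print(s["position"],s["time_s"])
im,d=save("wrist","w3.png"); W=cloud("wrist",d,s); np.savez("w3.npz",W=W,im=im)
for t in["jig_nest","jig_tab","jig"]:
    for r in spot_point("wrist",t)[:2]: print(t,round(r["p"],2),c2w("wrist",r["point"],s))
z=W[...,2];X=W[...,0];Y=W[...,1]
near=(X>.36)&(X<.54)&(Y>-.26)&(Y<-.06)
for a,b in((.031,.045),(.013,.023)):
    m=near&(z>a)&(z<b); m=cv2.morphologyEx(m.astype(np.uint8),cv2.MORPH_OPEN,np.ones((3,3)))>0
    print(a,m.sum(),cv2.minAreaRect((W[m][:,:2]*1000).astype(np.float32)),np.median(z[m]))
E
python3 m3.py
```

```text
[ 0.4448 -0.1492  0.1999] 13.9417
jig_nest 0.88 [ 0.4529 -0.1834  0.0304]
jig_tab 0.72 [ 0.4307 -0.1024  0.0148]
jig 0.58 [ 0.4479 -0.1846 -0.0048]
0.031 2226 ((449.078369140625, -183.7161407470703), (62.04940414428711, 39.920169830322266), 12.953726768493652) 0.038216557908975615
0.013 8892 ((444.05499267578125, -161.41046142578125), (109.8708724975586, 158.31802368164062), 12.554362297058105) 0.018040818986471113
```

View pics/w3.png

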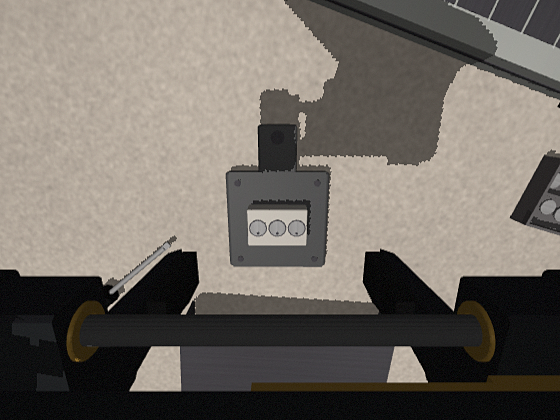

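Plate, block and tab agree: the block centre is at (0.4491,-0.1837) and the jig's yaw is -77.2°. Next I'll measure the seat from above.

```bash
cat > m4.py <<'E'
from h import *
np.set_printoptions(precision=4,suppress=True)
move_ptp(np.array([.572,.195,.2]),Rdown(-7)); dwell(.3)
s=observe(); print(s["position"],s["time_s"],s["joint_positions"])
im,d=save("wrist","w4.png"); W=cloud("wrist",d,s); np.savez("w4.npz",W=W,im=im)
for t in["seat","catch_left","catch_right"]:
    for r in spot_point("wrist",t)[:2]: print(t,round(r["p"],2),c2w("wrist",r["point"],s))
print(observe()["time_s"])
E
python3 m4.py
```

```text
[0.5722 0.1941 0.2001] 15.8167 [-18.905   29.6012  -5.61    97.6421   3.4862  52.9249 -32.9573]
seat 0.97 [0.5763 0.1736 0.063 ]Traceback (most recent call last):
  File "m4.py", line 7, in <module>
    for r in spot_point("wrist",t)[:2]: print(t,round(r["p"],2),c2w("wrist",r["point"],s))
             ~~~~~~~~~~^^^^^^^^^^^
ValueError: it knows: engraver, jar, jig, jig_nest, jig_tab, screwdriver, seat, shelf_front, tray
```

View pics/w4.png

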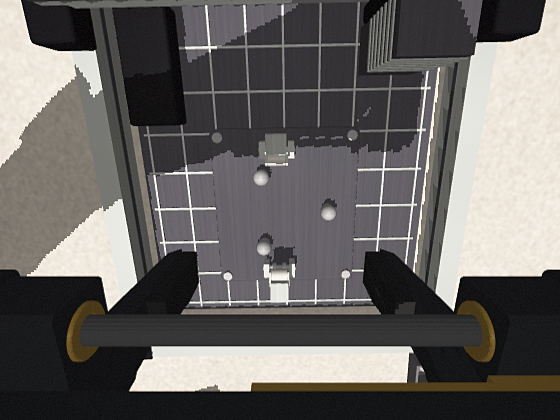

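The balls are at (261,177), (264,247) and (328,212), with the catches at (277,150) and (280,270). The single ball is on the world +x side, as expected. Next I'll fit spheres to the depth.

```bash
python3 - <<'E'
from h import *
from scipy.optimize import least_squares
np.set_printoptions(precision=4,suppress=True)
W=np.load("w4.npz")["W"]; C=[]
for u,v in((328,212),(261,177),(264,247)):
    P=W[v-12:v+13,u-12:u+13].reshape(-1,3); P=P[np.isfinite(P).all(1)]
    base=np.median(P[:,2]); Q=P[P[:,2]>.030]
    f=lambda c:np.linalg.norm(Q-c,axis=1)-.008
    r=least_squares(f,[*Q[:,:2].mean(0),.034],loss="soft_l1",f_scale=.0007)
    C.append(r.x); print(len(Q),base,Q[:,2].max(),r.x,np.sqrt(np.mean(r.fun**2)))
C=np.array(C)
M=np.array([[.044,0],[-.024,.038],[-.024,-.038]])
for name,Z in(("fit",C),):
    A=Z[:,:2]; am=A.mean(0); mm=M.mean(0)
    U,S,Vt=np.linalg.svd((M-mm).T@(A-am)); R=Vt.T@U.T
    t=am-R@mm; print("seat",t,np.degrees(np.arctan2(R[1,0],R[0,0])),"resid mm",1000*(A-(M@R.T+t)),np.linalg.det(R))
E
```

```text
185 0.022572046525362932 0.043473448820316896 [0.6189 0.1685 0.0342] 0.0005187252227531329
210 0.02255625775698883 0.0601423992316201 [0.5554 0.2134 0.0341] 0.004613922102673933
172 0.02255089937314174 0.04372130887789577 [0.5474 0.1378 0.0341] 0.0005503620498498216
seat [0.5752 0.1731] -5.976786703808468 resid mm [[-0.1181  0.006 ]
 [ 0.0561  0.0236]
 [ 0.062  -0.0295]] 1.0
```

```bash
cat > m5.py <<'E'
from h import *
np.set_printoptions(precision=4,suppress=True)
R=Rdown(-77.2)
move_ptp(np.array([.4491,-.1837,.12]),R)
line_to([.4491,-.1837,.0308],vel=.1); dwell(.1); s=observe(); print(s["position"],s["wrist_force"])
grip(0.3,45); dwell(.2); s=observe(); print(s["position"],s["wrist_force"],s["gripper_width"])
line_to([.4491,-.1837,.06],vel=.06); s=observe(); print(s["wrist_force"],s["wrist_torque"],s["gripper_width"])
line_to([.4491,-.1837,.16],vel=.15)
move_ptp(np.array([.5752,.1731,.16]),Rdown(-6.0))
dwell(.3); s=observe(); print(s["position"],s["wrist_force"],s["wrist_torque"],s["gripper_width"],s["time_s"])
im,d=save("wrist","w5.png"); W=cloud("wrist",d,s); np.savez("w5.npz",W=W,im=im)
save("scene","s5.png")
E
python3 m5.py
```

```text
[ 0.4496 -0.1839  0.0314] [-0.361  -0.1287  0.1615]
[ 0.4491 -0.1838  0.0308] [ 0.3513 -0.1108 -0.0635] 0.45017776015523353
[-0.0999 -0.8363 -4.5704] [-0.0296  0.2243  0.0574] 0.44639012488192176
[0.5753 0.1723 0.1601] [ 0.4934 -0.5237 -4.8554] [-0.0994  0.0572  0.008 ] 0.4486606947236523 22.7
```

View pics/w5.png

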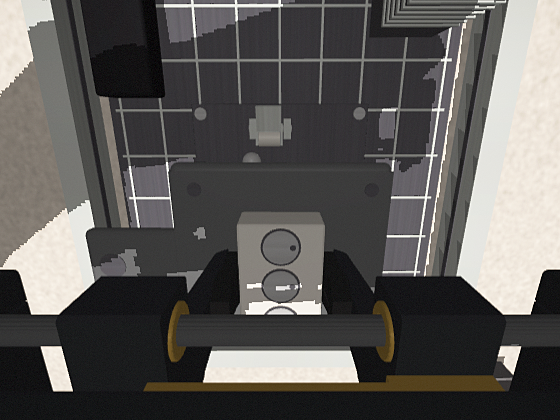

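View pics/s5.png

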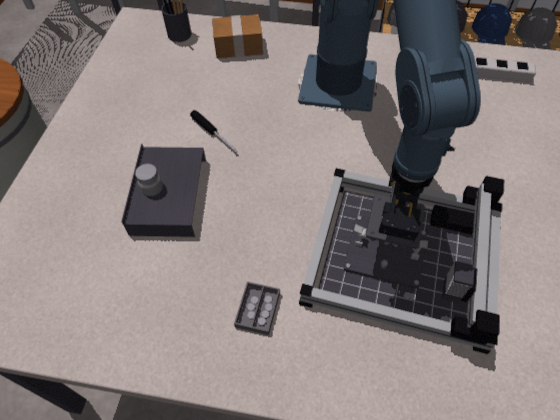

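```bash
python3 - <<'E'
from h import *
np.set_printoptions(precision=4,suppress=True)
s=observe(); print(s["position"])
W=np.load("w5.npz")["W"]; a=np.radians(-6.0); c=np.array([.5752,.1731])
D=W[...,:2]-c; x=D@[np.cos(a),np.sin(a)]; y=D@[-np.sin(a),np.cos(a)]; z=W[...,2]
m=(z>.140)&(z<.154)&(y>.0)&(y<.08)
def q(v): return np.percentile(v,[0.5,99.5])
k=m&(x>-.07)&(x<.07)&(y>.03); print("plate y",q(y[k]),"z",np.median(z[k]))
for lo,hi in((.025,.035),(.035,.045),(.045,.05)):
    kk=m&(y>lo)&(y<hi)&(x>-.07)&(x<.075); print(lo,"x",q(x[kk]))
b=(z>.16)&(z<.175)&(abs(x)<.03)&(y>0)&(y<.05); print("block x",q(x[b]),"y",q(y[b]),np.median(z[b]))
for xx in(-.045,0,.045):
    kk=m&(abs(x-xx)<.006); print("front y at",xx,y[kk].max(),np.median(z[kk]))
E
```

```text
[0.5753 0.1728 0.1601]
plate y [0.0301 0.0537] z 0.14720123525840895
0.025 x [-0.0539  0.055 ]
0.035 x [-0.0538  0.055 ]
0.045 x [-0.0538  0.055 ]
block x [-0.029   0.0291] y [0.0002 0.03  ] 0.16743970068796224
front y at -0.045 0.05392899204603288 0.14723763905990161
front y at 0 0.05372882635964297 0.14723836053611106
front y at 0.045 0.05368562045246876 0.14731442942343093
```

The jig is centred in hand to within 1 mm, level and at the right yaw. I'll lower it in force-watched steps; home is at TCP z ≈ 0.0661.

```bash
cat > m6.py <<'E'
from h import *
np.set_printoptions(precision=2,suppress=True)
c=[.5752,.1732]; R=Rdown(-6.0)
line_to([*c,.084],rot=R,vel=.06)
s=observe(); print(s["position"],s["wrist_force"])
for z in [.079,.0775,.076,.0745,.073,.0715,.070,.0685,.067,.066,.0655,.065]:
    line_to([*c,z],vel=.02); dwell(.05); s=observe(); f=s["wrist_force"]; print("%.4f %.4f"%(z,s["position"][2]),np.array(s["position"][:2])-c,np.array(f),np.array(s["wrist_torque"]))
    if np.linalg.norm(f)>35: print("stop"); break
print(s["time_s"],s["gripper_width"])
save("wrist","w6.png")
E
python3 m6.py
```

```text
[0.58 0.17 0.08] [-0.52 -0.36 -4.63]
0.0790 0.0789 [-0. -0.] [-0.55  1.01 -4.18] [-0.13  0.   -0.02]
0.0775 0.0777 [0. 0.] [-0.04  1.34 -1.56] [0.04 0.   0.04]
0.0760 0.0767 [0. 0.] [0.12 0.64 4.59] [-0.04  0.04  0.06]
0.0745 0.0752 [0. 0.] [1.13 0.25 4.31] [-0.05 -0.19  0.02]
0.0730 0.0726 [-0. -0.] [ 2.28  0.96 -0.19] [ 0.05 -0.38 -0.02]
0.0715 0.0707 [-0. -0.] [ 2.26  0.05 -8.11] [ 0.03 -0.36  0.04]
0.0700 0.0693 [-0. -0.] [ 0.69 -0.14 -9.58] [ 0.06 -0.23  0.02]
0.0685 0.0680 [-0. -0.] [  1.64   0.64 -11.22] [ 0.05 -0.16 -0.  ]
0.0670 0.0666 [-0. -0.] [  0.95   0.6  -11.99] [ 0.17 -0.19  0.02]
0.0660 0.0661 [-0.  0.] [-1.45  0.69 -8.37] [0.21 0.19 0.02]
0.0655 0.0660 [-0.  0.] [-3.7   0.83 -0.45] [0.16 0.86 0.06]
0.0650 0.0659 [-0.  0.] [-4.53  0.81  4.07] [0.05 1.33 0.06]
27.9667 0.44665796798047386
```

View pics/w6.png

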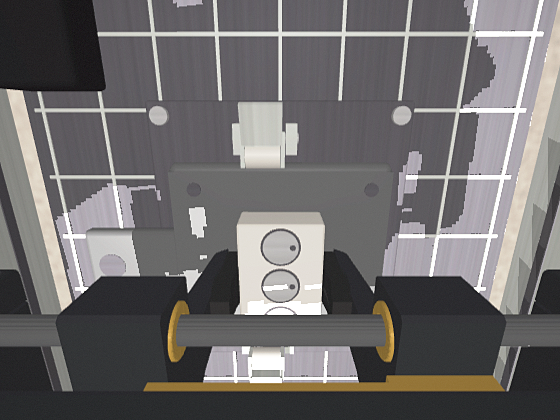

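The force profile shows the rollers riding, then the snap (pull-down -12 N), then a hard stop at 0.066 as predicted. I'll press a little firmer, release, and check.

```bash
cat > m7.py <<'E'
from h import *
np.set_printoptions(precision=4,suppress=True)
c=[.5752,.1732]
for z in (.064,.063):
    line_to([*c,z],vel=.02); dwell(.1); s=observe(); print(s["position"],s["wrist_force"],s["wrist_torque"])
line_to([*c,.0658],vel=.02); dwell(.1); print(observe()["wrist_force"])
grip(1.0); dwell(.2); s=observe(); print(s["position"],s["wrist_force"],s["gripper_width"])
line_to([*c,.10],vel=.06); line_to([.572,.195,.2],rot=Rdown(-7),vel=.15); dwell(.4)
s=observe(); print(s["position"],s["wrist_force"],s["time_s"])
im,d=save("wrist","w7.png"); W=cloud("wrist",d,s); np.savez("w7.npz",W=W,im=im)
for r in spot_point("wrist","jig_nest")[:1]: print(r["p"],c2w("wrist",r["point"],s))
a=np.radians(-6.0); D=W[...,:2]-[.5752,.1731]; x=D@[np.cos(a),np.sin(a)]; y=D@[-np.sin(a),np.cos(a)]; z=W[...,2]
for l,lo,hi in(("plate",.048,.058),("block",.066,.080)):
    m=(z>lo)&(z<hi)&(abs(x)<(.054 if l=="plate" else .019))&(abs(y)<(.046 if l=="plate" else .03))
    A=np.c_[x[m],y[m],np.ones(m.sum())]; k,*_=np.linalg.lstsq(A,z[m],rcond=None); print(l,m.sum(),"tilt deg",np.degrees(k[:2]),"z0",k[2],cv2.minAreaRect((W[m][:,:2]*1000).astype(np.float32)))
E
python3 m7.py
```

```text
[0.5752 0.1736 0.0657] [-7.8963 -0.184  13.0261] [-0.0957  1.9688  0.1605]
[0.5753 0.1736 0.0656] [-10.7533  -1.1544  21.3555] [-0.2984  2.5454  0.1571]
[-3.9683  1.5147  2.5923]
[0.5752 0.1732 0.0658] [ 0.2289 -0.5935 -0.0137] 0.9983123889770954
[0.5719 0.1949 0.1996] [0.4265 0.5604 0.425 ] 32.1
0.56 [0.5757 0.1719 0.0626]
plate 6952 tilt deg [ 0.1096 -0.0173] z0 0.053140677259672295 ((575.1959838867188, 173.10682678222656), (91.98100280761719, 107.97683715820312), 83.99810028076172)
block 2566 tilt deg [ 0.1803 -0.0469] z0 0.07331649959441747 ((575.00439453125, 173.15603637695312), (60.13722229003906, 37.66856384277344), 84.45230865478516)
```

View pics/w7.png

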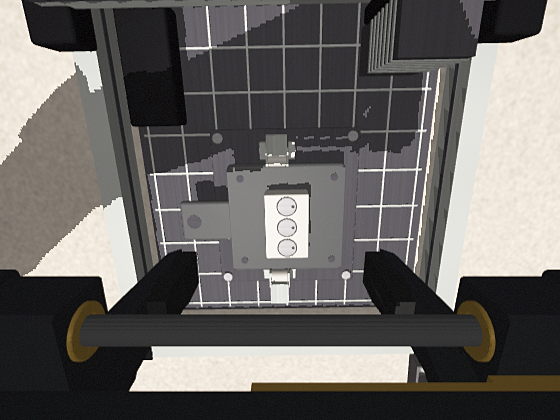

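The jig's block top measures 0.0733 m (expected 0.0733), it is level to within 0.2°, and both catches sit at its edges. A last look at the bystanders, then I'll hand it in.

```bash
python3 - <<'E'
from h import *
np.set_printoptions(precision=4,suppress=True)
save("top","top8.png")
for t in["jar","tray","screwdriver"]:
    for r in spot_point("top",t)[:1]: print(t,round(r["p"],2),c2w("top",r["point"]))
line_to([.55,.19,.25],vel=.2)
sign_off(); print(observe()["time_s"])
E
```

```text
jar 0.76 [ 0.515  -0.4063  0.0513]
tray 0.72 [ 0.7652 -0.0936 -0.0028]
screwdriver 0.86 [ 0.2724 -0.3168  0.0049]
the job is handed in; nothing more can be done
the job is handed in; nothing more can be done
```

View pics/top8.png

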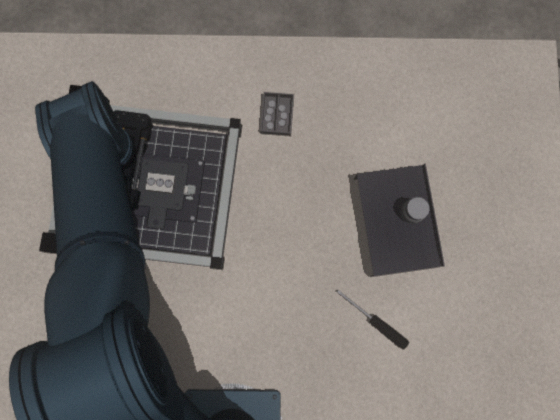

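The jig is fitted on the engraver's three balls with its tab towards the front and both catches over its edges. I let go of it and handed the job in at about 33 s.

- **Drawing it out:** I pulled the jig out by its tab, sliding it flat, and left it lying in the open on the table, clear of the shelf. I then took it up again by the white block, across its 40 mm.
- **Fitting:** I lowered it onto the balls in small steps while watching the force. The push rose as the rollers rode up the edges, then turned into a pull-down of about 12 N as they snapped over. The jig came to a hard stop at the expected height. I finished with a press of about 21 N before opening the gripper.
- **Last checks:** The block top measured 73.3 mm, exactly the home height. The plate and block tilt were within 0.2°, the position was within 0.3 mm of the seat and the yaw within about 0.5°. In the wrist picture both rollers lie at the plate's long edges. I judged the catches from that picture and the force profile, because their joint angles cannot be read.
- **Bystanders:** The jar, tray and screwdriver look the same in the top picture as at the start. Their measured positions agree to within the network's error of about 4 mm.

No check failed, and the only small disagreement was in yaw, which read -6.0° from the plate and -5.5° from the block.

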